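# Hook a panel filter into its housing

### The job

Fit the panel filter that has the tongue into the open filter housing: hook its tongue under the housing's lip with the other end still raised, then swing that end down until the filter lies flat on the housing's floor, and let go. Leave the other filter where it lies.

Things in the scene. Friction and masses are not known exactly. Their poses are not given: they have to be found in the camera images.
- filter: Filter to fit: black frame, pale pleats, body 135x100x24 mm (x,y,z); flat black tongue, 30 long, 96 wide, 6 thick, level with the underside, at its +x end (165 overall). Across the middle of its top a black grip rib 16 thick (x), 56 long (y), 24 to 54 mm up; grip across its thickness. Origin: centre of the body's underside, below the rib; z up. Starts flat, tongue roughly away from robot.
- tongue (a point): Middle of the lower edge of the tongue's tip, at x = +97.5 mm, y = 0, z = 0 of the filter; same axes as the filter.
- housing: Fixed grey sheet tray, inside 177x124 mm (x,y), walls 5 thick, black outlet stub 35 long at +x end. Origin: centre of underside, z up. Floor 6 mm up; side and -x walls 22 high. +x end (roughly away from robot): wall 31 high with a 5 mm lip reaching 22 mm inward, full width, underside 20 mm above the floor. The opening, 155 long, takes the filter only tilted, tongue down and first; 18 deg suits.
- slot (a point): Middle of the inner floor's edge at the +x wall, under the lip: x = +88.5 mm, y = 0, z = 6 mm of the housing; same axes as the housing. When seated the tongue's tip lies 0 to 12 mm short of it.
- spare_filter: The other panel filter, loose, same make but with no tongue and smaller: 120 x 84 x 24 mm, same grip rib. Not wanted; either filter may be the left one. Origin: centre of its underside.

How it is judged (in metres and radians):
On the way:
1. the tongue is under the lip while the other end is still raised (x of tongue in the frame of slot between -0.02 and 0.004 m and z of tongue in the frame of slot below 0.016 m and angle between filter's own z axis and vertical above 0.07 rad and y of tongue in the frame of slot between -0.02 and 0.02 m).
At the end, for the whole second after the job is handed in: The filter with the tongue lies at rest and flat (within 3.4 degrees) on the housing's floor (within 6 mm), tongue under the lip: its tip at most 16 mm short of the +x inner wall and within 20 mm of the middle, lengthwise within 14 degrees of the housing (x of tongue in the frame of slot between -0.016 and 0.004 m and y of tongue in the frame of slot between -0.02 and 0.02 m and z of each of tongue, filter in the frame of slot below 0.006 m and angle between filter's own z axis and vertical below 0.06 rad and angle between the x axis of filter and the x axis of housing, either way round below 0.25 rad and linear speed of filter below 0.02 m/s); the robot touches nothing.
It fails at once if the other filter is moved more than 30 mm (distance of spare_filter from where it was at the start of the episode above 0.03 m).
It also fails if it takes over 45 s, if anything falls off the work surface, if the arm or the gripper's body presses on something with over 40 N, if the wrist force passes 120 N, or if a joint passes its speed limit or range.

### The arm

A 7-joint arm with a two-finger parallel gripper is mounted at the origin on a cart in front of the work surface, level with it; the furniture and walls round the work are solid. World frame = base frame: x ahead of the robot, y to its left, z up, the work surface at z = 0. Lengths are in mm, angles in rad, forces in N, time in s.
With the tool pointing down it reaches from about 350 to 900 mm from the base axis. Payload 7.2 kg.
Tool frame: the origin (TCP) lies at the very end of the fingers, on their centre line; the grasp point (between the pads) lies env.tcp_to_grasp behind it (env.tcp_to_grasp is the distance from the TCP to the grasp point, in mm); z points along the fingers, y is the line along which they close (so a half turn about z gives the same grasp; the last joint's range is limited). The gripper opens to 85 mm and grips with 20 to 120 N. Pads are 22 mm wide; open, the fingers measure 114 mm over their backs; the gripper's body (76 mm by 85 mm) begins 54 mm behind the grasp point. The pads swing forward as they close: fully open they stand 13 mm farther back than shut.
Start: joints at [1.201, 0.411, -0.013, 1.596, 0.006, 1.134, -0.082], TCP at [185.763, -596.759, 231.297] pointing down, gripper open.
Joint ranges: [-2.95, 2.95], [-0.29, 1.99], [-1.47, 1.44], [0.14, 2.54], [-1.03, 4.17], [0.13, 1.85], [-2.86, 2.86]. Speed limits (rad/s): [2.39, 2.39, 3.01, 3.01, 3.14, 3.14, 3.14].

### API

Orientations are given as a unit quaternion [w, x, y, z].
In Python, from rig import env gives the robot as it stands.
- The arm moves only by the tool carry_out, never from a script. Its argument "moves" is a list of rows, each an object of numbers: "x", "y", "z": the shift along the world's x, y, z in units of 40 mm (1.0 is 40 mm); "rx", "ry", "rz": the turn, a rotation vector about the world's x, y, z in units of 6 degrees (1.0 is 6 degrees); "grip": the opening in per cent of the stroke, from 0 (shut) to 100 (fully open). In form: [{"x": .., "y": .., "z": .., "rx": .., "ry": .., "rz": .., "grip": ..}, ...]. A call has 1 to 20 rows; each row shifts and turns the commanded pose from where the row before left it; what a row does not reach is not made up. A row lasts 1/12 s, in which the tool goes at most 41.7 mm and 7.16 degrees, less where a joint would pass 70% of its speed; a pose out of reach is approached as far as the arm can. A call is refused whole if a number of a shift passes 1 or a number of a turn 1, either way. A call with a gripper value outside its range is refused whole. The fingers move at their own pace and stop on an object; "force" is the grip in N (left out, the last holds). Time passes only in rows, so rows that do not move let the fingers close. It gives the time, the measured TCP pose, the force, the opening and the grip force at its end, in the units of the state.
- env.get_obs(): the state, without advancing time (a new reading comes with each control period).
- env.grab_frame(name): name is "scene" or "side" or "wrist"; returns the picture (384x512x3 uint8, blue, green, red); there is no depth.
- env.camera_info(name): a dict with "camera_matrix" (3x3 intrinsics, pixels), "R" (3x3) and "t" (3): a world point X has camera coordinates R X + t; the wrist camera has in their place "tool_from_camera" (4x4, takes a point from camera to tool coordinates, whose origin is the TCP and whose axes are the flange's). Camera axes: x right, y down, z forward; pixel columns grow to the right and rows downward; lengths in mm; the calibration is good to about 2 mm. The wrist camera is an equidistant fisheye: a pixel r from the principal point sees the ray r / f radians off the axis. A picture is of the moment at which its call begins: read the wrist's pose just before it. camera_info takes no time and is no camera call.
- env.close_job(): hands the job in; it is judged then, once.
Trained networks look in the newest picture that a camera, given by its name, has taken for a name from the list of things; names that differ only in an ending like _2 or _b are one class to them, and where a whole thing is asked for, a point or a joint stands for the part that bears it (a point fixed in the world has none). Each returns a list of dicts, best first, with "conf" (0 to 1); they miss things now and then, are a little off and sometimes report something else, mostly with a low value. They report only what shows in the picture. A call takes as long as a camera call.
- env.look_for(target, camera): "centre" ([x, y, z] in mm, in world coordinates, good to about 4 mm: the middle of the surface that is visible of it).
- env.outline_of(target, camera): "mask" (384x512 bool, what is visible of it).
- env.spot_point(target, camera): "centre" ([x, y, z] in mm, in world coordinates, good to about 4 mm: a listed point, or the origin of a listed thing).
The state is a dict: "time": time; "joints": joint angles; "dq": joint speeds; "effort": joint torques, N m; "ee_pos": TCP position; "tool_rot": TCP orientation; "force": force on the tool from outside, world axes, zero at the start; "moment": the same for the moment, N m; "width": finger opening in mm; "finger_force": force on a finger pad.
Only numpy, scipy, OpenCV 4.12 (cv2) and the standard library are available. Lean on these libraries where they do the work, as an engineer would, in place of code of your own. Each camera call takes 0.05 s, during which the arm holds its last target. There are 200 camera calls.

## Working session

There is one attempt and no reset: what is moved stays moved. The work goes in short steps, Python scripts to look and compute and a tool call to move; the robot and the scene stay as the last step left them, time stands still between calls to the robot, and variables do not carry over. Pictures are saved under pics/ and viewed, at most 12 in all, crops included, and the job is handed in when it is done.

Besides the shell and the picture viewer there is one more tool, called after "Request:" in YAML: its name, and indented under it one key for each argument. carry_out: Moves the arm, as the interface text tells. Its arguments: {"type":"object","properties":{"moves":{"type":"array","items":{"type":"object","properties":{"x":{"type":"number"},"y":{"type":"number"},"z":{"type":"number"},"rx":{"type":"number"},"ry":{"type":"number"},"rz":{"type":"number"},"grip":{"type":"number"}}}},"force":{"type":"number"}},"required":["moves"]}

```bash
mkdir -p pics; ls
python3 - <<'E'
from rig import env
import cv2,numpy as np
o=env.get_obs();print(o['time'],o['ee_pos'],o['tool_rot'],o['width'],env.tcp_to_grasp)
a=env.grab_frame('scene');b=env.grab_frame('side')
cv2.imwrite('pics/a.png',np.vstack([a,b])[:,:] if 0 else cv2.resize(np.hstack([a,b]),(800,300)))
cv2.imwrite('pics/s.png',a)
for c in('scene','side'):
  for n in('filter','tongue','housing','slot','spare_filter'):
    for d in env.spot_point(n,c)[:2]: print(c,n,np.round(d['centre']),round(d['conf'],2))
E
```

```text
pics
0.0 [ 185.60019622 -596.26718068  230.4364566 ] [-8.13656706e-04  9.88629847e-01  1.50367326e-01 -1.74185381e-04] 85.17592803508929 18.700000000000003
scene filter [532.  56.  -1.] 0.77
scene housing [ 554. -205.   -2.] 0.83
scene slot [ 642. -225.    7.] 0.74
scene spare_filter [546. 279.   2.] 0.78
side filter [525.  57.   3.] 0.82
side filter [ 557. -206.    4.] 0.56
side tongue [621.  72.   2.] 0.7
side housing [ 554. -204.    2.] 0.94
side slot [ 642. -227.    6.] 0.93
side spare_filter [543. 283.  -1.] 0.94
```

View pics/a.png

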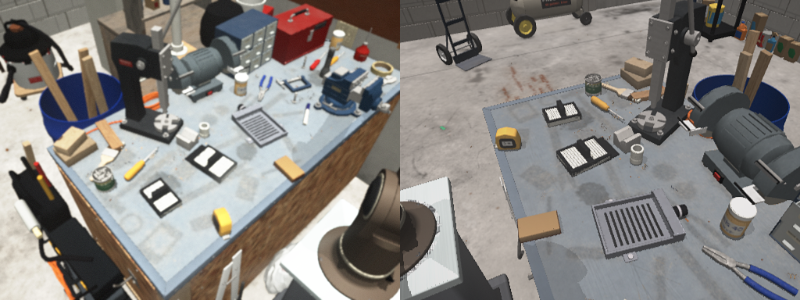

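Request:
carry_out:
  moves:
    - {"x":0.6,"y":0.7,"z":0.13,"rz":0.9}
    - {"x":0.6,"y":0.7,"z":0.13,"rz":0.9}
    - {"x":0.6,"y":0.7,"z":0.13,"rz":0.9}
    - {"x":0.6,"y":0.7,"z":0.13,"rz":0.9}
    - {"x":0.6,"y":0.7,"z":0.13,"rz":0.9}
    - {"x":0.6,"y":0.7,"z":0.13,"rz":0.9}
    - {"x":0.6,"y":0.7,"z":0.13,"rz":0.9}
    - {"x":0.6,"y":0.7,"z":0.13,"rz":0.9}
    - {"x":0.6,"y":0.7,"z":0.13,"rz":0.9}
    - {"x":0.6,"y":0.7,"z":0.13,"rz":0.9}
    - {"x":0.6,"y":0.7,"z":0.13,"rz":0.9}
    - {"x":0.6,"y":0.7,"z":0.13,"rz":0.9}
    - {"x":0.6,"y":0.7,"z":0.13,"rz":0.9}
    - {}

```text
invalid input at $.moves[0]: expected keys x, y, z, rx, ry, rz, grip
```

```bash
cat > h.py <<'E'
from rig import env
import cv2,numpy as np
from scipy.spatial.transform import Rotation as Ro
def tool(o):
    q=o['tool_rot'];R=Ro.from_quat([q[1],q[2],q[3],q[0]]).as_matrix()
    T=np.eye(4);T[:3,:3]=R;T[:3,3]=o['ee_pos'];return T
def wrist():
    o=env.get_obs();im=env.grab_frame('wrist');return im,tool(o)@np.array(env.camera_info('wrist')['tool_from_camera'])
def proj(P,T,K):
    p=(np.atleast_2d(P)-T[:3,3])@T[:3,:3]
    r=np.hypot(p[:,0],p[:,1]);th=np.arctan2(r,p[:,2])
    return np.c_[K[0,2]+K[0,0]*th*p[:,0]/r,K[1,2]+K[1,1]*th*p[:,1]/r]
def pose(x,y,yaw,P,z=0):
    c,s=np.cos(yaw),np.sin(yaw);P=np.atleast_2d(P).astype(float)
    return np.c_[x+c*P[:,0]-s*P[:,1],y+s*P[:,0]+c*P[:,1],P[:,2]+z]
K=np.array(env.camera_info('wrist')['camera_matrix'])
def box(x0,x1,y0,y1,z): return [[x0,y0,z],[x1,y0,z],[x1,y1,z],[x0,y1,z]]
def draw(im,T,polys,pose_,col):
    for b in polys:
        cv2.polylines(im,[np.round(proj(pose(*pose_,b),T,K)*8).astype(int)],True,col,1,cv2.LINE_AA,3)
HOUS=[box(-93.5,93.5,-67,67,0),box(-88.5,66.5,-62,62,22),box(66.5,93.5,-67,67,31),box(-88.5,88.5,-62,62,6)]
FILT=[box(-67.5,67.5,-50,50,24),box(-8,8,-28,28,54),box(67.5,97.5,-48,48,6)]
E
python3 - <<'E'
from h import *
im,T=wrist();o=env.get_obs();print(o['time'],o['ee_pos'],o['tool_rot'],o['joints'],T[:3,3])
for n in('housing','slot'):
    for d in env.spot_point(n,'wrist')[:2]: print(n,np.round(d['centre'],1),round(d['conf'],2))
for d in env.outline_of('housing','wrist')[:1]: np.save('hm.npy',d['mask'])
cv2.imwrite('pics/h0.png',im);np.save('hT.npy',T)
draw(im,T,HOUS,(554,-205,-.234),(0,0,255))
cv2.imwrite('pics/h1.png',cv2.resize(im,(800,600)))
E
```

```text
0.65 [ 185.7595102  -596.74771874  231.31692098] [2.86498755e-05 9.88637074e-01 1.50322102e-01 1.49162106e-05] [ 1.20081497  0.41104574 -0.01271053  1.59623496  0.00558651  1.13428492
 -0.08220668] [ 256.16690079 -575.36242071  374.08236032]
```

View pics/h1.png

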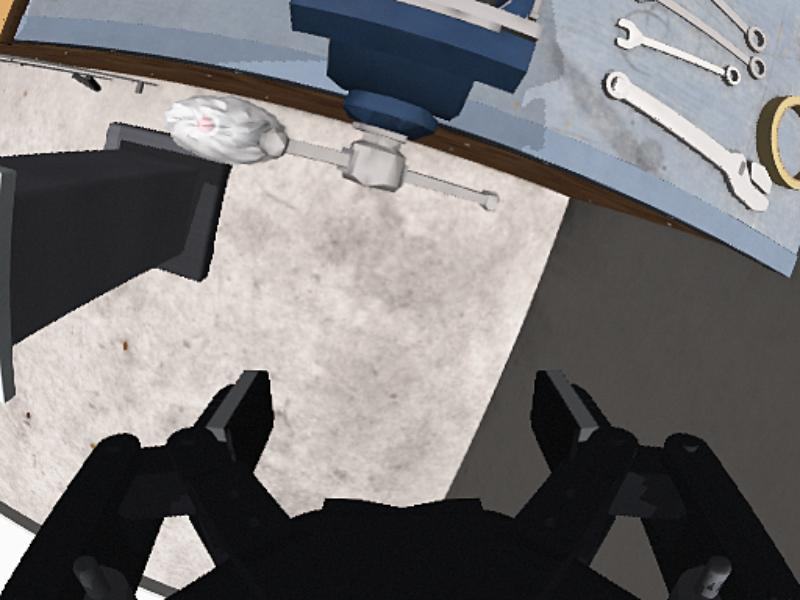

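Request:
carry_out:
  moves:
    - {"x":0.3,"y":0.7,"z":0.6,"rx":0,"ry":0,"rz":0.9,"grip":100}
    - {"x":0.3,"y":0.7,"z":0.6,"rx":0,"ry":0,"rz":0.9,"grip":100}
    - {"x":0.3,"y":0.7,"z":0.6,"rx":0,"ry":0,"rz":0.9,"grip":100}
    - {"x":0.3,"y":0.7,"z":0.6,"rx":0,"ry":0,"rz":0.9,"grip":100}
    - {"x":0.7,"y":0.7,"z":0,"rx":0,"ry":0,"rz":0.9,"grip":100}
    - {"x":0.7,"y":0.7,"z":0,"rx":0,"ry":0,"rz":0.9,"grip":100}
    - {"x":0.7,"y":0.7,"z":0,"rx":0,"ry":0,"rz":0.9,"grip":100}
    - {"x":0.7,"y":0.7,"z":0,"rx":0,"ry":0,"rz":0.9,"grip":100}
    - {"x":0.7,"y":0.7,"z":0,"rx":0,"ry":0,"rz":0.9,"grip":100}
    - {"x":0.7,"y":0.7,"z":0,"rx":0,"ry":0,"rz":0.9,"grip":100}
    - {"x":0.7,"y":0.7,"z":0,"rx":0,"ry":0,"rz":0.9,"grip":100}
    - {"x":0.7,"y":0.7,"z":0,"rx":0,"ry":0,"rz":0.9,"grip":100}
    - {"x":0.7,"y":0.7,"z":0,"rx":0,"ry":0,"rz":0.9,"grip":100}
    - {"x":0,"y":0,"z":0,"rx":0,"ry":0,"rz":0,"grip":100}

```text
time: 1.97
ee_pos: [490.7, -225.0, 327.6]
tool_rot: [-0.0, 0.717, 0.697, 0.002]
force: [-0.6, 1.6, -0.5]
width: 85.3
finger_force: 0.0
```

```bash
cat > look.py <<'E'
import sys
from h import *
names=sys.argv[2].split(',');ps=eval(sys.argv[3])
im,T=wrist();o=env.get_obs();print(o['time'],np.round(o['ee_pos'],1),np.round(o['tool_rot'],4),np.round(o['joints'],2),T[:3,3])
for n in names:
    for d in env.spot_point(n,'wrist')[:2]: print(n,np.round(d['centre'],1),round(d['conf'],2))
f=sys.argv[1]
for d in env.outline_of(names[0],'wrist')[:1]: np.save(f+'m.npy',d['mask'])
cv2.imwrite('pics/%s0.png'%f,im);np.save(f+'T.npy',T)
draw(im,T,HOUS if names[0]=='housing' else FILT,ps,(0,0,255))
cv2.imwrite('pics/%s1.png'%f,cv2.resize(im,(800,600)))
E
python3 look.py h housing,slot "(554,-205,-.234)"
```

```text
2.0167 [ 488.4 -228.5  327.3] [-2.000e-04  7.194e-01  6.945e-01  1.100e-03] [ 0.73  0.23 -0.46  1.64  0.1   1.29  0.21] [ 492.53813358 -152.45564456  470.65393091]
housing [ 550.  -207.3   -2.4] 0.78
slot [ 641.4 -225.3    4. ] 0.61
```

View pics/h1.png

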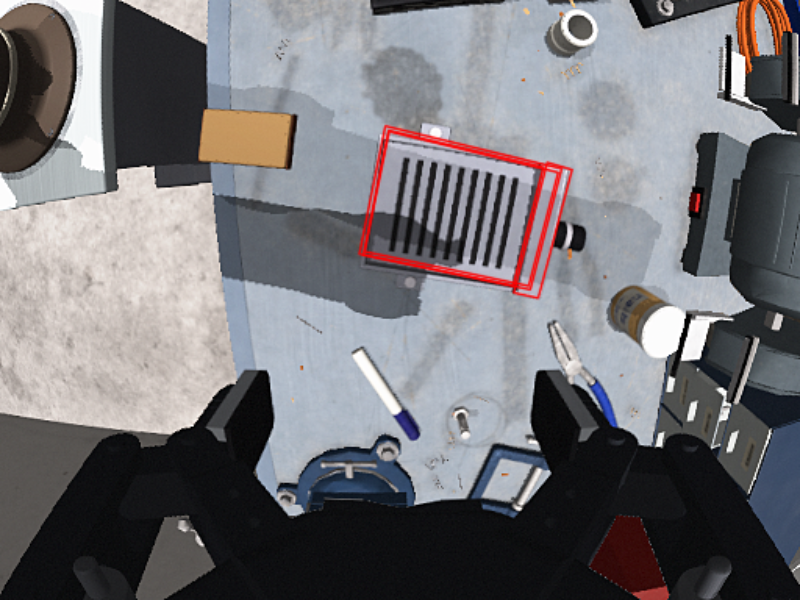

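```bash
cat > fit.py <<'E'
import sys
from h import *
from scipy.optimize import minimize
f,kind=sys.argv[1:3];ps=eval(sys.argv[3])
if len(sys.argv)>4:
    im,T=wrist();np.save(f+'T.npy',T);cv2.imwrite('pics/%s0.png'%f,im)
    d=env.outline_of(kind,'wrist')[0];np.save(f+'m.npy',d['mask']);print(d['conf'])
T=np.load(f+'T.npy');m=np.load(f+'m.npy').astype(np.uint8);im=cv2.imread('pics/%s0.png'%f)
def dens(b):
    b=np.array(b,float);return np.vstack([b[i]+(b[(i+1)%4]-b[i])*np.linspace(0,1,20)[:,None] for i in range(4)])
if kind=='housing': parts=[[box(-93.5,93.5,-67,67,0),box(-93.5,93.5,-67,67,22),box(88.5,93.5,-67,67,31)]]
else: parts=[[box(-67.5,67.5,-50,50,0),box(-67.5,67.5,-50,50,24)],[box(67.5,97.5,-48,48,0),box(67.5,97.5,-48,48,6)],[box(-8,8,-28,28,24),box(-8,8,-28,28,54)]]
parts=[np.vstack([dens(b) for b in p]) for p in parts]
if kind=='housing': m=cv2.morphologyEx(m,cv2.MORPH_OPEN,np.ones((25,25)))
S=4;M=cv2.resize(m,None,fx=S,fy=S,interpolation=cv2.INTER_LINEAR)
def cost(p):
    c=np.zeros_like(M)
    for P in parts:
        q=(proj(pose(p[0],p[1],p[2]/100,P),T,K)+.5)*S
        cv2.fillPoly(c,[cv2.convexHull(np.round(q*16).astype(np.int32))],1,cv2.LINE_8,4)
    return 1-(c&M).sum()/(c|M).sum()
p0=np.array([ps[0],ps[1],ps[2]*100])
r=minimize(cost,p0,method='Nelder-Mead',options=dict(initial_simplex=[p0,p0+[8,0,0],p0+[0,8,0],p0+[0,0,6]],xatol=.05,fatol=1e-5))
p=(r.x[0],r.x[1],r.x[2]/100);print(np.round(p,3),r.fun)
draw(im,T,HOUS if kind=='housing' else FILT,p,(0,0,255))
cv2.drawContours(im,cv2.findContours(m,0,1)[0],-1,(0,255,0),1)
u,v=proj([[p[0],p[1],0]],T,K)[0].astype(int);x0,y0=max(0,u-100),max(0,v-75)
cv2.imwrite('pics/%s2.png'%f,cv2.resize(im[y0:y0+150,x0:x0+200],(800,600),interpolation=cv2.INTER_CUBIC))
E
python3 fit.py h housing "(554,-205,-.234)" new
```

```text
0.61
[ 5.53589e+02 -2.08843e+02 -1.74000e-01] 0.04218604651162794
```

View pics/h2.png

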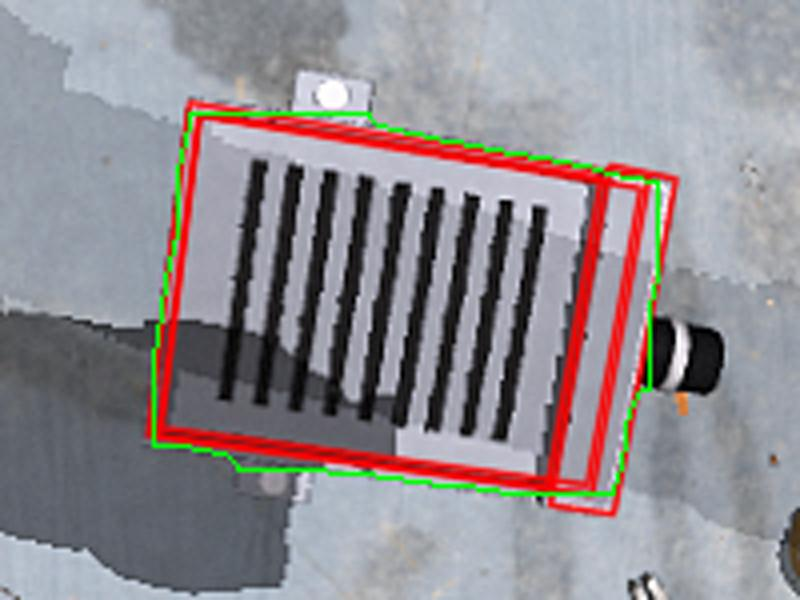

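```bash
sed -i 's/box(88.5,93.5,-67,67,31)/box(88.5,93.5,-62,62,31)/;s/np.ones((25,25))/np.ones((41,41))/' fit.py; sed -i 's/box(66.5,93.5,-67,67,31)/box(66.5,93.5,-62,62,31)/' h.py
python3 fit.py h housing "(554,-208,-.18)"
```

```text
[ 5.5419e+02 -2.0925e+02 -1.7000e-01] 0.05495503945039104
```

View pics/h2.png

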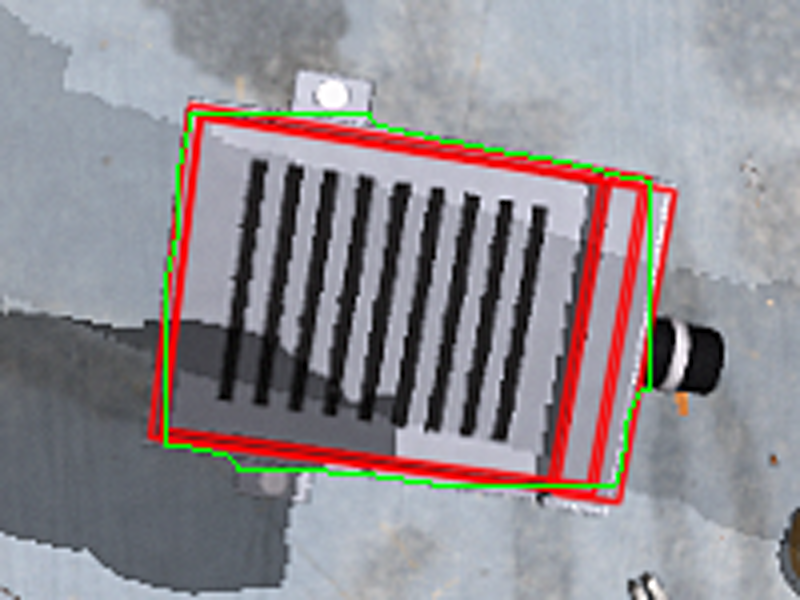

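Request:
carry_out:
  moves:
    - {"x":0,"y":1,"z":-0.1,"rx":0,"ry":0,"rz":0.5,"grip":100}
    - {"x":0,"y":1,"z":-0.1,"rx":0,"ry":0,"rz":0.5,"grip":100}
    - {"x":0,"y":1,"z":-0.1,"rx":0,"ry":0,"rz":0.5,"grip":100}
    - {"x":0,"y":1,"z":-0.1,"rx":0,"ry":0,"rz":0.5,"grip":100}
    - {"x":0,"y":1,"z":-0.1,"rx":0,"ry":0,"rz":0,"grip":100}
    - {"x":0,"y":0.5,"z":0,"rx":0,"ry":0,"rz":0,"grip":100}
    - {"x":0,"y":0,"z":0,"rx":0,"ry":0,"rz":0,"grip":100}
    - {"x":0,"y":0,"z":0,"rx":0,"ry":0,"rz":0,"grip":100}

```text
time: 2.93
ee_pos: [485.6, -12.9, 307.6]
tool_rot: [0.0, 0.646, 0.763, -0.0]
force: [0.2, -0.8, -0.3]
width: 85.7
finger_force: 0.0
```

```bash
python3 look.py f filter,tongue,spare_filter "(526,56,.17)"; python3 fit.py f filter "(526,56,.17)" new
```

```text
2.9833 [485.7 -14.2 307.4] [ 4.000e-04  6.468e-01  7.626e-01 -3.000e-04] [ 0.49  0.16 -0.63  1.78  0.1   1.23 -0.01] [473.54900142  59.29311053 450.29657427]
filter [530.   57.3   1.3] 0.68
tongue [6.246e+02 6.730e+01 5.000e-01] 0.79
0.85
[5.3008e+02 5.7250e+01 1.2600e-01] 0.025123136147393588
```

View pics/f2.png

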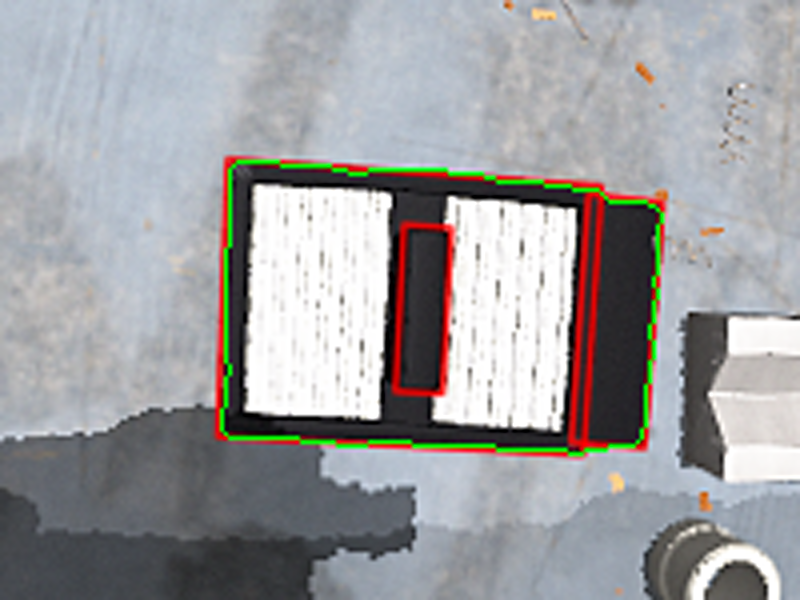

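Request:
carry_out:
  moves:
    - {"x":0.22,"y":0.36,"z":-0.9,"rx":0,"ry":0,"rz":-0.07,"grip":100}
    - {"x":0.22,"y":0.36,"z":-0.9,"rx":0,"ry":0,"rz":-0.07,"grip":100}
    - {"x":0.22,"y":0.36,"z":-0.9,"rx":0,"ry":0,"rz":-0.07,"grip":100}
    - {"x":0.22,"y":0.36,"z":-0.9,"rx":0,"ry":0,"rz":-0.07,"grip":100}
    - {"x":0.22,"y":0.36,"z":-0.9,"rx":0,"ry":0,"rz":-0.07,"grip":100}
    - {"x":0,"y":0,"z":0,"rx":0,"ry":0,"rz":0,"grip":100}
    - {"x":0,"y":0,"z":0,"rx":0,"ry":0,"rz":0,"grip":100}

```text
time: 3.87
ee_pos: [528.6, 59.5, 125.5]
tool_rot: [-0.002, 0.659, 0.752, -0.001]
force: [-0.7, -0.7, 0.6]
width: 85.7
finger_force: 0.0
```

```bash
python3 look.py g filter,tongue "(530,57.3,.126)";python3 fit.py g filter "(530,57.3,.126)"
```

```text
3.9167 [529.7  58.9 127.4] [-5.000e-04  6.599e-01  7.513e-01 -4.000e-04] [ 0.27  0.44 -0.6   1.9   0.32  0.9  -0.36] [519.88882266 131.88264574 268.38676646]
filter [530.6  57.5   1.6] 0.82
tongue [625.9  71.8   2.7] 0.62
tongue [529.7  56.3   1.2] 0.59
[5.3058e+02 5.7394e+01 1.2000e-01] 0.022759140379827736
```

View pics/g1.png

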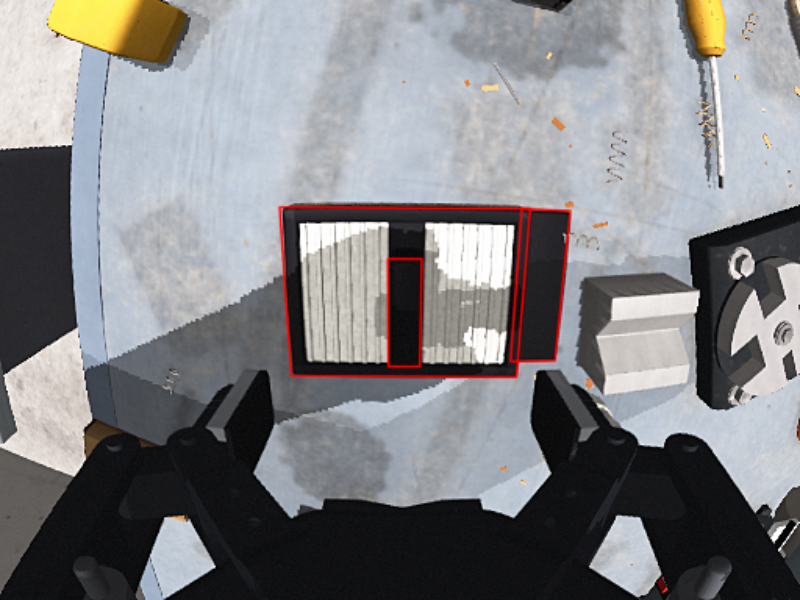

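Request:
carry_out:
  moves:
    - {"x":0.02,"y":-0.04,"z":-0.8,"rx":0,"ry":0,"rz":-0.05,"grip":100}
    - {"x":0,"y":0,"z":-0.8,"rx":0,"ry":0,"rz":0,"grip":100}
    - {"x":0,"y":0,"z":-0.6,"rx":0,"ry":0,"rz":0,"grip":100}
    - {"x":0,"y":0,"z":-0.27,"rx":0,"ry":0,"rz":0,"grip":60}
    - {"x":0,"y":0,"z":0,"rx":0,"ry":0,"rz":0,"grip":30}
    - {"x":0,"y":0,"z":0,"rx":0,"ry":0,"rz":0,"grip":0}
    - {"x":0,"y":0,"z":0,"rx":0,"ry":0,"rz":0,"grip":0}
    - {"x":0,"y":0,"z":0,"rx":0,"ry":0,"rz":0,"grip":0}
    - {"x":0,"y":0,"z":0,"rx":0,"ry":0,"rz":0,"grip":0}
    - {"x":0,"y":0,"z":0,"rx":0,"ry":0,"rz":0,"grip":0}
    - {"x":0,"y":0,"z":0,"rx":0,"ry":0,"rz":0,"grip":0}
  force: 80

```text
time: 4.98
ee_pos: [531.6, 57.6, 30.3]
tool_rot: [0.001, 0.662, 0.749, 0.001]
force: [-1.4, -0.8, 7.7]
width: 14.5
finger_force: 79.5
```

```bash
cat > tgt.py <<'E'
import sys
from h import *
# args: tip x,y,z in slot frame (mm), tilt deg ; optional slot x,y,yaw
a=eval(sys.argv[1]);S=eval(sys.argv[2]) if len(sys.argv)>2 else (641,-225,-.17)
c=np.array(eval(sys.argv[3])) if len(sys.argv)>3 else np.array([0,0,29.5])
o=env.get_obs();T=tool(o)
Rh=Ro.from_euler('z',S[2]);Rf=Rh*Ro.from_euler('y',a[3],degrees=True)
tip=np.array([S[0],S[1],6])+Rh.apply(a[:3])
t=tip+Rf.apply(c-[97.5,0,0])
Rt=Rf*Ro.from_matrix([[0,1,0],[1,0,0],[0,0,-1]])   # tool y along filter x
d=(Rt*Ro.from_matrix(T[:3,:3]).inv()).as_rotvec(degrees=True)/6
print('t',o['time'],'tcp',np.round(t,1),'units',np.round((t-o['ee_pos'])/40,2),'rot',np.round(d,2),'force',np.round(o['force'],1))
Rc=Ro.from_matrix(T[:3,:3])*Ro.from_matrix([[0,1,0],[1,0,0],[0,0,-1]]).inv()
tp=o['ee_pos']+Rc.apply(np.array([97.5,0,0])-c)-[S[0],S[1],6]
print('tip now',np.round(Rh.inv().apply(tp),1),'tilt',np.round(np.degrees(np.arccos(Rc.as_matrix()[2,2])),1),'joints',np.round(o['joints'],2))
E
python3 tgt.py "(-40,0,60,18)"; python3 tgt.py "(-40,0,60,0)"
```

```text
t 4.9833 tcp [ 519.2 -204.1  124.2] units [-0.31 -6.54  2.35] rot [ 0.08  3.03 -2.78] force [-1.4 -0.8  7.7]
tip now [-62.2 288.3  -5. ] tilt 0.1 joints [ 0.2   0.58 -0.52  1.96  0.44  0.7  -0.46]
t 4.9833 tcp [ 505.5 -201.7   95.5] units [-0.65 -6.48  1.63] rot [ 0.01  0.02 -2.8 ] force [-1.4 -0.8  7.7]
tip now [-62.2 288.3  -5. ] tilt 0.1 joints [ 0.2   0.58 -0.52  1.96  0.44  0.7  -0.46]
```

Request:
carry_out:
  moves:
    - {"x":0,"y":0,"z":0.5,"rx":0,"ry":0,"rz":0,"grip":0}
    - {"x":0,"y":0,"z":0.9,"rx":0,"ry":0,"rz":0,"grip":0}
    - {"x":0,"y":0,"z":0.9,"rx":0,"ry":0,"rz":0,"grip":0}
    - {"x":0,"y":0,"z":0.9,"rx":0,"ry":0,"rz":0,"grip":0}
    - {"x":0,"y":0,"z":0,"rx":0,"ry":0,"rz":0,"grip":0}

```text
time: 5.4
ee_pos: [534.1, 58.9, 163.7]
tool_rot: [0.004, 0.662, 0.75, 0.004]
force: [1.3, 0.2, -2.1]
width: 14.6
finger_force: 78.9
```

```bash
python3 tgt.py "(-40,0,60,18)"; python3 look.py l filter,tongue "(530,57.3,.126)"
```

```text
t 5.4 tcp [ 519.2 -204.1  124.2] units [-0.37 -6.57 -0.99] rot [ 0.08  3.11 -2.78] force [ 1.3  0.2 -2.1]
tip now [-59.8 290.1 129.2] tilt 0.6 joints [ 0.29  0.4  -0.62  1.86  0.28  0.96 -0.33]
5.45 [532.9  58.1 160.6] [0.0028 0.6621 0.7494 0.0027] [ 0.29  0.4  -0.62  1.87  0.29  0.95 -0.34] [523.71725166 131.27428746 306.41737238]
filter [535.7  56.9 134.6] 0.92
tongue [632.1  71.1 137.2] 0.95
```

View pics/l1.png

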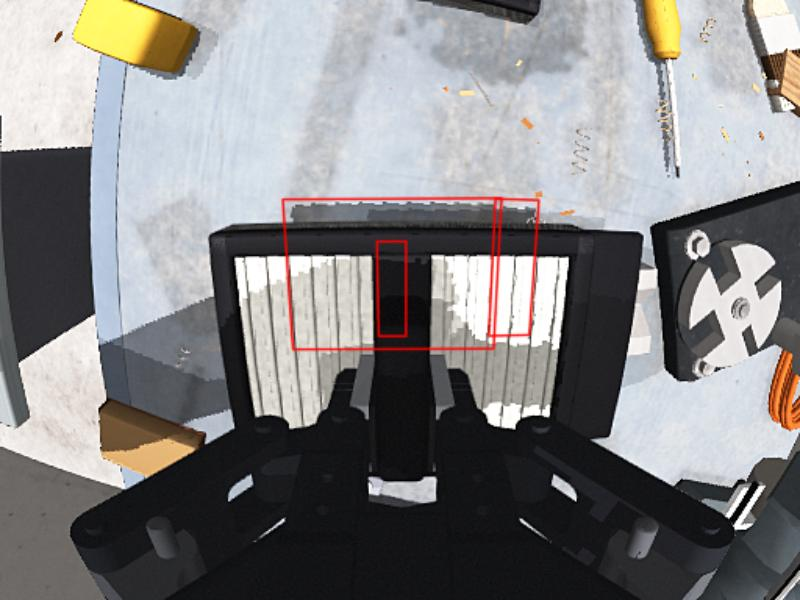

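Request:
carry_out:
  moves:
    - {"x":-0.04,"y":-0.5,"z":0,"rx":0,"ry":0,"rz":-0.3,"grip":0}
    - {"x":-0.04,"y":-0.8,"z":0,"rx":0,"ry":0,"rz":-0.31,"grip":0}
    - {"x":-0.04,"y":-0.8,"z":0,"rx":0,"ry":0,"rz":-0.31,"grip":0}
    - {"x":-0.04,"y":-0.8,"z":0,"rx":0,"ry":0,"rz":-0.31,"grip":0}
    - {"x":-0.04,"y":-0.8,"z":0,"rx":0,"ry":0,"rz":-0.31,"grip":0}
    - {"x":-0.04,"y":-0.8,"z":0,"rx":0,"ry":0,"rz":-0.31,"grip":0}
    - {"x":-0.04,"y":-0.8,"z":0,"rx":0,"ry":0,"rz":-0.31,"grip":0}
    - {"x":-0.04,"y":-0.8,"z":0,"rx":0,"ry":0,"rz":-0.31,"grip":0}
    - {"x":-0.04,"y":-0.47,"z":0,"rx":0,"ry":0,"rz":-0.31,"grip":0}
    - {"x":0,"y":0,"z":0,"rx":0.12,"ry":0.75,"rz":0,"grip":0}
    - {"x":0,"y":0,"z":0,"rx":0.12,"ry":0.75,"rz":0,"grip":0}
    - {"x":0,"y":0,"z":0,"rx":0.12,"ry":0.75,"rz":0,"grip":0}
    - {"x":0,"y":0,"z":0,"rx":0.12,"ry":0.75,"rz":0,"grip":0}
    - {"x":0,"y":0,"z":0,"rx":0,"ry":0,"rz":0,"grip":0}
    - {"x":0,"y":0,"z":0,"rx":0,"ry":0,"rz":0,"grip":0}

```text
time: 6.85
ee_pos: [516.3, -204.1, 154.1]
tool_rot: [-0.121, 0.754, 0.638, -0.103]
force: [-0.2, 0.6, -2.9]
width: 14.5
finger_force: 79.4
```

```bash
python3 tgt.py "(-40,0,60,18)"; python3 look.py l housing,slot,filter,tongue "(554,-209.2,-.17)"
python3 - <<'E'
from h import *
for c in('scene','side'):
  im=env.grab_frame(c)
  for n in('tongue','slot','filter'):
    for d in env.spot_point(n,c)[:1]: print(c,n,np.round(d['centre'],1),round(d['conf'],2))
  cv2.imwrite('pics/%s_c.png'%c,im)
E
```

```text
t 6.85 tcp [ 519.2 -204.1  124.2] units [ 0.07 -0.   -0.75] rot [ 0.   -0.06 -0.04] force [-0.2  0.6 -2.9]
tip now [-43.2  -0.2  89.4] tilt 18.3 joints [ 0.56  0.6  -0.44  1.57  0.25  1.35 -0.11]
6.9 [ 515.9 -204.4  155. ] [-0.1205  0.7537  0.6377 -0.1032] [ 0.56  0.6  -0.44  1.57  0.25  1.35 -0.11] [ 572.88987914 -139.24246234  289.52935483]
housing [ 640.7 -226.9    8.5] 0.4
slot [ 640.3 -223.     5.8] 0.56
filter [ 507.6 -202.2  125.7] 0.76
tongue [ 596.9 -216.5   97. ] 0.91
scene tongue [ 597.  -218.2   96.7] 0.91
scene slot [ 642.6 -226.8    8. ] 0.89
scene filter [ 504.9 -203.   128.6] 0.73
side tongue [ 594.  -218.7   98.1] 0.72
side slot [ 641.1 -228.6    5. ] 0.6
side filter [ 503.4 -206.5  130.7] 0.69
```

View pics/l1.png

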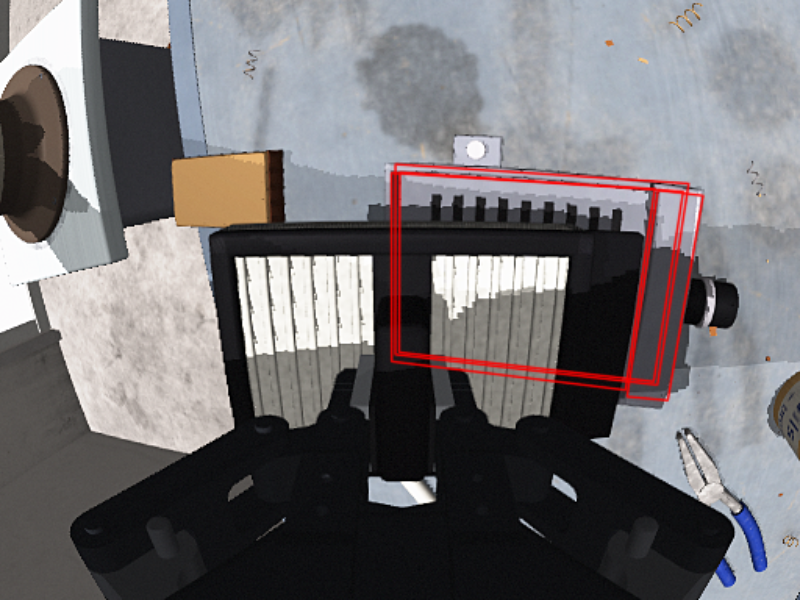

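```bash
python3 tgt.py "(-32,0,8,18)" "(641.2,-225.5,-.175)"|head -1; python3 tgt.py "(-6,0,5,18)" "(641.2,-225.5,-.175)"|head -1
```

```text
t 7.55 tcp [ 527.4 -205.4   72.2] units [ 0.28 -0.   -2.11] rot [ 0.02 -0.04 -0.08] force [-0.1  0.3 -2.6]
t 7.55 tcp [ 553.  -209.9   69.2] units [ 0.92 -0.12 -2.18] rot [ 0.02 -0.04 -0.08] force [-0.1  0.3 -2.6]
```

Request:
carry_out:
  moves:
    - {"x":0.14,"y":0,"z":-0.4,"rx":0,"ry":0,"rz":-0.04,"grip":0}
    - {"x":0.14,"y":0,"z":-0.5,"rx":0,"ry":0,"rz":-0.04,"grip":0}
    - {"x":0,"y":0,"z":-0.5,"rx":0,"ry":0,"rz":0,"grip":0}
    - {"x":0,"y":0,"z":-0.4,"rx":0,"ry":0,"rz":0,"grip":0}
    - {"x":0,"y":0,"z":-0.3,"rx":0,"ry":0,"rz":0,"grip":0}
    - {"x":0,"y":0,"z":0,"rx":0,"ry":0,"rz":0,"grip":0}
    - {"x":0,"y":0,"z":0,"rx":0,"ry":0,"rz":0,"grip":0}

```text
time: 8.13
ee_pos: [527.1, -204.9, 71.6]
tool_rot: [-0.121, 0.757, 0.634, -0.103]
force: [0.8, 0.1, -1.8]
width: 14.4
finger_force: 79.3
```

```bash
python3 tgt.py "(-6,0,5,18)" "(641.2,-225.5,-.175)"
python3 - <<'E'
from h import *
ims=[]
for c in('scene','side'):
  im=env.grab_frame(c)
  for n in('tongue','slot'):
    for d in env.spot_point(n,c)[:1]: print(c,n,np.round(d['centre'],1),round(d['conf'],2))
  I=env.camera_info(c);q=np.array(I['camera_matrix'])@(np.array(I['R'])@[570,-210,30]+np.array(I['t']));u,v=(q[:2]/q[2]).astype(int)
  print(u,v);u=min(max(u,50),462);v=min(max(v,50),334)
  ims.append(cv2.resize(im[v-50:v+50,u-50:u+50],(400,400),interpolation=cv2.INTER_CUBIC))
cv2.imwrite('pics/ins.png',np.hstack(ims))
E
```

```text
t 8.1333 tcp [ 553.  -209.9   69.2] units [ 0.65 -0.12 -0.06] rot [ 0.01 -0.06  0.  ] force [ 0.8  0.1 -1.8]
tip now [-32.7   0.3   7. ] tilt 18.3 joints [ 0.54  0.71 -0.41  1.6   0.28  1.22 -0.14]
scene tongue [ 609.4 -219.8   14.9] 0.74
scene slot [ 641.6 -227.6    7.4] 0.94
328 152
side tongue [ 605.9 -218.3   17.1] 0.85
side slot [ 644.1 -227.8    6.3] 0.85
310 275
```

View pics/ins.png

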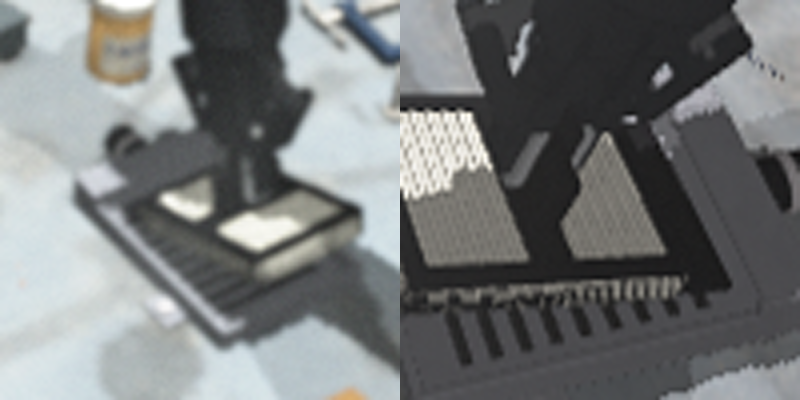

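Request:
carry_out:
  moves:
    - {"x":0.16,"y":-0.03,"z":-0.08,"rx":0,"ry":0,"rz":0,"grip":0}
    - {"x":0.16,"y":-0.03,"z":-0.02,"rx":0,"ry":0,"rz":0,"grip":0}
    - {"x":0.16,"y":-0.03,"z":0,"rx":0,"ry":0,"rz":0,"grip":0}
    - {"x":0.16,"y":-0.03,"z":0,"rx":0,"ry":0,"rz":0,"grip":0}
    - {"x":0,"y":0,"z":0,"rx":0,"ry":0,"rz":0,"grip":0}
    - {"x":0,"y":0,"z":0,"rx":0,"ry":0,"rz":0,"grip":0}

```text
time: 8.93
ee_pos: [553.4, -209.8, 68.3]
tool_rot: [-0.121, 0.757, 0.634, -0.103]
force: [0.1, -0.9, -3.5]
width: 14.5
finger_force: 79.4
```

```bash
for t in 18 13.5 9 4.5 0; do python3 tgt.py "(-6,0,1.5,$t)" "(641.2,-225.5,-.175)"|head -1; done;python3 tgt.py "(-6,0,5,18)" "(641.2,-225.5,-.175)"|tail -1
python3 - <<'E'
from h import *
for c in('scene','side'):
  im=env.grab_frame(c)
  for n in('tongue','slot','filter'):
    for d in env.spot_point(n,c)[:1]: print(c,n,np.round(d['centre'],1),round(d['conf'],2))
E
```

```text
t 8.9333 tcp [ 553.  -209.9   65.7] units [-0.01 -0.   -0.06] rot [ 0.02 -0.04  0.  ] force [ 0.1 -0.9 -3.5]
t 8.9333 tcp [ 548.7 -209.1   58.9] units [-0.12  0.02 -0.23] rot [-0.11 -0.78  0.  ] force [ 0.1 -0.9 -3.5]
t 8.9333 tcp [ 545.  -208.5   51.9] units [-0.21  0.03 -0.41] rot [-0.25 -1.52  0.  ] force [ 0.1 -0.9 -3.5]
t 8.9333 tcp [ 541.9 -207.9   44.6] units [-0.29  0.05 -0.59] rot [-0.38 -2.26  0.  ] force [ 0.1 -0.9 -3.5]
t 8.9333 tcp [ 539.3 -207.5   37. ] units [-0.35  0.06 -0.78] rot [-0.51 -3.    0.  ] force [ 0.1 -0.9 -3.5]
tip now [-5.8  0.   3.7] tilt 18.2 joints [ 0.52  0.75 -0.41  1.53  0.29  1.25 -0.14]
scene tongue [ 633.2 -221.9    8.7] 0.92
scene slot [ 641.1 -226.6    7.1] 0.68
scene filter [ 544.9 -209.9   41.5] 0.82
side tongue [ 630.7 -223.5    7.9] 0.91
side slot [ 639.8 -227.8    5. ] 0.81
side filter [ 541.9 -210.8   43.1] 0.85
```

Request:
carry_out:
  moves:
    - {"x":-0.03,"y":0.01,"z":-0.11,"rx":-0.065,"ry":-0.375,"rz":0,"grip":0}
    - {"x":-0.04,"y":0.01,"z":-0.1,"rx":-0.065,"ry":-0.375,"rz":0,"grip":0}
    - {"x":-0.04,"y":0.01,"z":-0.09,"rx":-0.065,"ry":-0.375,"rz":0,"grip":0}
    - {"x":-0.04,"y":0.01,"z":-0.09,"rx":-0.065,"ry":-0.375,"rz":0,"grip":0}
    - {"x":-0.04,"y":0.01,"z":-0.09,"rx":-0.065,"ry":-0.375,"rz":0,"grip":0}
    - {"x":-0.04,"y":0.01,"z":-0.09,"rx":-0.065,"ry":-0.375,"rz":0,"grip":0}
    - {"x":0,"y":0,"z":0,"rx":0,"ry":0,"rz":0,"grip":0}
    - {"x":0,"y":0,"z":0,"rx":0,"ry":0,"rz":0,"grip":0}

```text
time: 10.0
ee_pos: [543.2, -207.8, 46.1]
tool_rot: [-0.03, 0.766, 0.642, -0.027]
force: [0.4, -0.5, -3.3]
width: 14.5
finger_force: 79.4
```

```bash
python3 tgt.py "(-5,0,0.5,0)" "(641.2,-225.5,-.175)"
python3 - <<'E'
from h import *
for c in('scene','side'):
  im=env.grab_frame(c)
  for n in('tongue','slot','filter'):
    for d in env.spot_point(n,c)[:1]: print(c,n,np.round(d['centre'],1),round(d['conf'],2))
E
```

```text
t 10.0 tcp [ 540.3 -207.7   36. ] units [-0.07  0.   -0.25] rot [-0.11 -0.76  0.01] force [ 0.4 -0.5 -3.3]
tip now [-4.8  0.2  2.8] tilt 4.6 joints [ 0.58  0.64 -0.43  1.77  0.33  0.89 -0.18]
scene tongue [ 632.9 -225.8    8.6] 0.67
scene filter [ 542.  -208.2   15.4] 0.87
side tongue [ 632.  -224.6   10.5] 0.72
side slot [ 640.8 -226.1    7.7] 0.72
side filter [ 540.  -208.5   18.1] 0.74
```

Request:
carry_out:
  moves:
    - {"x":-0.01,"y":0,"z":-0.08,"rx":-0.055,"ry":-0.38,"rz":0,"grip":0}
    - {"x":-0.02,"y":0,"z":-0.08,"rx":-0.055,"ry":-0.38,"rz":0,"grip":0}
    - {"x":0,"y":0,"z":-0.07,"rx":0,"ry":0,"rz":0,"grip":0}
    - {"x":0,"y":0,"z":-0.03,"rx":0,"ry":0,"rz":0,"grip":0}
    - {"x":0,"y":0,"z":0,"rx":0,"ry":0,"rz":0,"grip":0}
    - {"x":0,"y":0,"z":0,"rx":0,"ry":0,"rz":0,"grip":0}

```text
time: 10.9
ee_pos: [541.9, -207.7, 36.3]
tool_rot: [-0.0, 0.767, 0.642, -0.0]
force: [-6.6, 1.9, 10.1]
width: 14.6
finger_force: 81.3
```

```bash
python3 tgt.py "(-5,0,0,0)" "(641.2,-225.5,-.175)"
python3 - <<'E'
from h import *
for c in('scene','side'):
  im=env.grab_frame(c)
  for n in('tongue','slot','filter'):
    for d in env.spot_point(n,c)[:1]: print(c,n,np.round(d['centre'],1),round(d['conf'],2))
E
```

```text
t 10.9 tcp [ 540.3 -207.7   35.5] units [-0.04  0.   -0.02] rot [-0.   -0.01  0.01] force [-6.6  1.9 10.1]
tip now [-3.4  0.1  0.7] tilt 0.1 joints [ 0.6   0.61 -0.42  1.85  0.35  0.76 -0.2 ]
scene tongue [ 635.5 -223.5    9.3] 0.56
scene slot [ 645.3 -225.6    4.9] 0.74
scene filter [ 541.7 -209.6    8.3] 0.63
side tongue [ 634.9 -224.     7.3] 0.59
side filter [ 538.1 -205.1   10. ] 0.85
```

Request:
carry_out:
  moves:
    - {"x":0,"y":0,"z":0,"rx":0,"ry":0,"rz":0,"grip":50}
    - {"x":0,"y":0,"z":0,"rx":0,"ry":0,"rz":0,"grip":50}
    - {"x":0,"y":0,"z":0,"rx":0,"ry":0,"rz":0,"grip":50}
    - {"x":0,"y":0,"z":0,"rx":0,"ry":0,"rz":0,"grip":50}
    - {"x":0,"y":0,"z":0.3,"rx":0,"ry":0,"rz":0,"grip":50}
    - {"x":0,"y":0,"z":0.8,"rx":0,"ry":0,"rz":0,"grip":50}
    - {"x":0,"y":0,"z":0.9,"rx":0,"ry":0,"rz":0,"grip":50}
    - {"x":0,"y":0,"z":0.9,"rx":0,"ry":0,"rz":0,"grip":50}
    - {"x":0,"y":-0.8,"z":0.4,"rx":0,"ry":0,"rz":0,"grip":50}
    - {"x":0,"y":0,"z":0,"rx":0,"ry":0,"rz":0,"grip":50}
    - {"x":0,"y":0,"z":0,"rx":0,"ry":0,"rz":0,"grip":50}

```text
time: 12.22
ee_pos: [542.9, -241.9, 169.5]
tool_rot: [0.002, 0.768, 0.641, 0.001]
force: [-1.1, 0.7, -0.3]
width: 42.9
finger_force: 0.0
```

```bash
python3 look.py e filter,tongue,slot "(540,-208,-.175)"
python3 - <<'E'
from h import *
for c in('scene','side'):
  im=env.grab_frame(c)
  for n in('tongue','slot','filter'):
    for d in env.spot_point(n,c)[:1]: print(c,n,np.round(d['centre'],1),round(d['conf'],2))
E
```

```text
12.2667 [ 542.5 -240.1  168.3] [0.0008 0.7669 0.6417 0.001 ] [ 0.69  0.46 -0.48  1.72  0.25  1.01 -0.05] [ 555.65103971 -169.73048054  312.24882035]
filter [ 542.8 -209.1    1.4] 0.81
tongue [ 639.  -224.5    5.9] 0.66
slot [ 639.8 -225.     5. ] 0.57
scene slot [ 642.9 -227.5    7.6] 0.68
scene filter [ 543.4 -208.7    5. ] 0.64
side tongue [ 635.5 -224.9    7.4] 0.79
side slot [ 641.2 -228.     5.5] 0.65
side filter [ 537.9 -208.8    7.8] 0.66
```

View pics/e1.png

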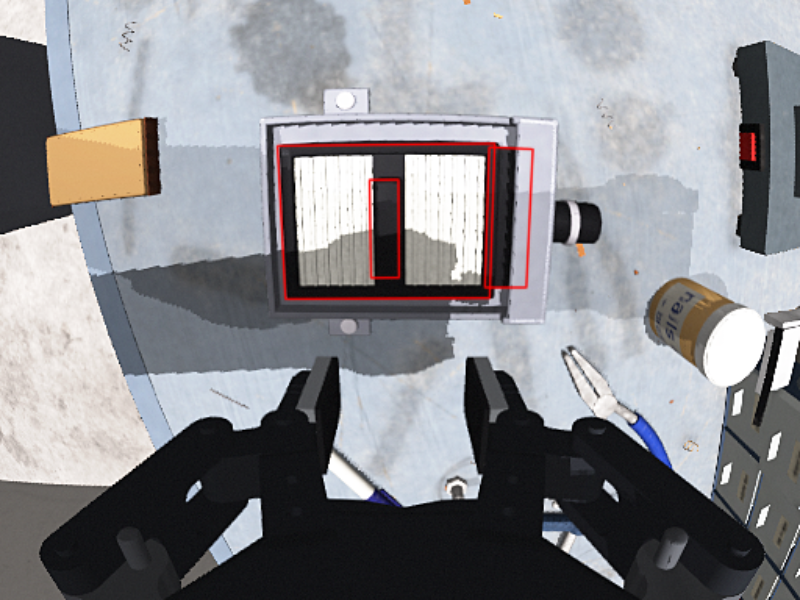

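```bash
python3 -c "
from rig import env
print(env.close_job())"
```

```text
the job is handed in; nothing more can be done
None
```

The filter with the tongue lies flat in the housing with its tongue under the lip, tip about 2 mm short of the wall by my image estimate; the gripper is clear, the spare was never touched, and I handed the job in at about 12 s on the robot's clock, with no verdict returned.

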